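Tuck a horn blank under the lap leaf and hold it down

TASK

Set up the wooden holding jig for the saw: take the two round stop pins out of their stand and drop them one at a time, upright, one into each of the jig's two bores, fully down. Then slide the toothless horn blank lengthwise along the jig's raised bed, between the pins and in under the hinged leaf up to the end stop, without lifting the leaf and without disturbing the horn tip that lies beside the jig. Finish while still holding the blank there, pressed firmly flat on the bed (about 10 N): do not let go or back away.

Things in the scene. Friction and masses are not known exactly. Their poses are not given: they have to be found in the camera images.
- jig: Fixed wooden holding jig, a board 190 (x) x 130 (y) x 30 (z) mm. Origin: centre of its underside; x points from the entry end to the leaf end, z up. Along its middle runs a raised bed. At x = 50 mm an end-stop block rises across the bed, 76 mm wide, top at z = 52 mm; behind it is the hinge post. Over the stop lies the leaf, whose free edge (lip) hangs over the bed. Board top z = 30 mm.
- bed: The jig's raised bed, a wooden rail 36 mm wide (y) and 10 mm high, from x = -95 to +50 mm in the jig frame, top at z = 40 mm above the table; fixed to the jig. Origin: on the board top, z = 30 mm, at the jig's centre, axes as the jig. The blank is wider than the bed and overhangs it about 5 mm each side, so fingertips can reach beside and below its edges there.
- bore_left (a point): Centre of the mouth (z = 30 mm) of the bore on the jig's +y side, at x = 12, y = 35 mm in the jig frame: round, diameter 18 mm, 24 mm deep, mouth slightly chamfered, closed below.
- bore_right (a point): The same for the bore on the jig's -y side, at x = 12, y = -35 mm.
- lip (a point): Middle of the lower edge of the leaf's free end, with the leaf at rest: x = 25, y = 0, z = 53 mm in the jig frame (fixed point of the jig). It is 13 mm above the bed and 25 mm before the end stop; the leaf is 90 mm wide (y) and 5 mm thick.
- leaf (a joint): Hinge of the light wooden leaf (50 g), hinge line along y at x = 78, z = 59 mm in the jig frame; 0 = resting level over the bed, grows (rad) as the lip is lifted; falls back by its own weight. A lift of the lip of 1 mm is about 0.02 rad.
- pin_stand: Fixed wooden stand 50 (x) x 100 (y) x 30 (z) mm with two bores, diameter 18 and 24 mm deep, at y = +30 and -30 mm in its frame, where the two pins stand at the start. Origin: centre of the underside.
- pin_1: Round wooden stop pin, 14 mm diameter, 66 mm long, 30 g, chamfered foot. Origin: centre of its foot; z along the pin, up. It stands in the stand with 42 mm showing and stands just so in a jig bore (origin then 6 mm above the table). Starts at the stand's +y bore.
- pin_2: The other pin, the same, starts at the stand's -y bore. Either pin may go into either bore.
- horn_blank: Pale horn blank, toothless flat plate 46 (x) x 122 (y) x 10 (z) mm, 30 to 50 g, flat on the table. Origin: centre of underside; y along it. The -x long edge is straight, the +x edge bulges (width 46 at the middle, 35 at the +y end, 40 at the slightly pointed -y end). Either end may lead. Fully in, its origin is at jig x = -11 mm and 25 mm lie under the leaf; about 5 mm play to each pin.
- horn_tip: Solid curved horn tip, 37 x 84 x 26 mm, lying loose on the table between the jig and the blank; a bystander, leave it alone. Origin: centre of its underside.

How it is judged:
On the way, in this order (a step that is already met when the one before it is completed fails the run):
1. one pin stands fully down in a bore of the jig, let go (((horizontal distance between pin_1 and bore_left below 0.005 m and z of pin_1 in the frame of jig below 0.01 m and angle between pin_1's own z axis and vertical below 0.25 rad and contact force between the fingers and pin_1 below 0.1 N) or (horizontal distance between pin_1 and bore_right below 0.005 m and z of pin_1 in the frame of jig below 0.01 m and angle between pin_1's own z axis and vertical below 0.25 rad and contact force between the fingers and pin_1 below 0.1 N) or (horizontal distance between pin_2 and bore_left below 0.005 m and z of pin_2 in the frame of jig below 0.01 m and angle between pin_2's own z axis and vertical below 0.25 rad and contact force between the fingers and pin_2 below 0.1 N) or (horizontal distance between pin_2 and bore_right below 0.005 m and z of pin_2 in the frame of jig below 0.01 m and angle between pin_2's own z axis and vertical below 0.25 rad and contact force between the fingers and pin_2 below 0.1 N))), for 0.2 s.
2. both bores hold a pin, fully down, let go ((((horizontal distance between pin_1 and bore_left below 0.005 m and z of pin_1 in the frame of jig below 0.01 m and angle between pin_1's own z axis and vertical below 0.25 rad and contact force between the fingers and pin_1 below 0.1 N) and (horizontal distance between pin_2 and bore_right below 0.005 m and z of pin_2 in the frame of jig below 0.01 m and angle between pin_2's own z axis and vertical below 0.25 rad and contact force between the fingers and pin_2 below 0.1 N)) or ((horizontal distance between pin_2 and bore_left below 0.005 m and z of pin_2 in the frame of jig below 0.01 m and angle between pin_2's own z axis and vertical below 0.25 rad and contact force between the fingers and pin_2 below 0.1 N) and (horizontal distance between pin_1 and bore_right below 0.005 m and z of pin_1 in the frame of jig below 0.01 m and angle between pin_1's own z axis and vertical below 0.25 rad and contact force between the fingers and pin_1 below 0.1 N)))), for 0.2 s.
3. the blank lies flat on the bed with its end tucked under the leaf (x of horn_blank in the frame of jig between -0.019 and -0.006 m and y of horn_blank in the frame of jig between -0.012 and 0.012 m and z of horn_blank in the frame of jig between 0.036 and 0.0425 m and angle between the y axis of horn_blank and the x axis of jig, either way round below 0.15 rad and angle between horn_blank's own z axis and vertical below 0.06 rad and value of joint leaf below 0.04 rad), for 0.2 s.
At the end, for the whole second after the job is handed in: Pins down in both bores (5 mm off axis, 4 mm off floor, 0.25 rad), untouched. Blank flat on the bed (0.06 rad), lengthwise (0.15 rad), centred to 12 mm, 17 mm or more under the leaf, leaf down (0.04 rad); fingers still on it (over 2 N), pressed on the bed with over 3 N, at rest (all of step 3 and (((horizontal distance between pin_1 and bore_left below 0.005 m and z of pin_1 in the frame of jig below 0.01 m and angle between pin_1's own z axis and vertical below 0.25 rad and contact force between the fingers and pin_1 below 0.1 N) and (horizontal distance between pin_2 and bore_right below 0.005 m and z of pin_2 in the frame of jig below 0.01 m and angle between pin_2's own z axis and vertical below 0.25 rad and contact force between the fingers and pin_2 below 0.1 N)) or ((horizontal distance between pin_2 and bore_left below 0.005 m and z of pin_2 in the frame of jig below 0.01 m and angle between pin_2's own z axis and vertical below 0.25 rad and contact force between the fingers and pin_2 below 0.1 N) and (horizontal distance between pin_1 and bore_right below 0.005 m and z of pin_1 in the frame of jig below 0.01 m and angle between pin_1's own z axis and vertical below 0.25 rad and contact force between the fingers and pin_1 below 0.1 N))) and contact force between horn_blank and bed above 3 N and contact force between the fingers and horn_blank above 2 N and linear speed of horn_blank below 0.02 m/s); the arm keeps its last pose, push and grip.
It fails at once if the leaf is lifted (over 0.12 rad, 6 mm at the lip) (value of joint leaf above 0.12 rad).
It fails at once if the horn tip is disturbed (moved over 20 mm) (distance of horn_tip from where it was at the start of the episode above 0.02 m).
It also fails if it takes over 64 s, if anything falls off the work surface, if the arm or the gripper's body presses on something with over 40 N, if the wrist force passes 120 N, or if a joint passes its speed limit or range.

ROBOT

A 6-joint arm with a two-finger parallel gripper is mounted at the origin on the work surface; the furniture and walls round the work are solid. World frame = base frame: x ahead of the robot, y to its left, z up, the work surface at z = 0. Lengths are in m, angles in rad, forces in N, time in s.
With the tool pointing down it reaches from about 0.35 to 0.775 m from the base axis. Payload 5.5 kg.
Tool frame: the origin (TCP) lies midway between the tips of the shut fingers; the grasp point (between the pads) lies 19 mm behind it; z points along the fingers, y is the line along which they close (so a half turn about z gives the same grasp; the last joint's range is limited). The gripper opens to 85 mm and grips with 20 to 120 N. Pads are 22 mm wide; open, the fingers measure 114 mm over their backs; the gripper's body (76 mm by 85 mm) begins 54 mm behind the grasp point. The pads swing forward as they close: fully open they stand 13 mm farther back than shut.
Start: joints at [-1.256, 0.313, 0.046, 1.304, 0, 1.431], TCP at [0.253, -0.517, 0.231] pointing down, gripper open.
Joint ranges: [-2.76, 2.76], [-0.86, 1.69], [-1.03, 1.26], [-2.2, 2.34], [-1.47, 1.5], [-3.14, 3.14]. Speed limits (rad/s): [2.57, 2.57, 3.14, 3.14, 3.14, 3.14].

INTERFACE

Orientations are given as a unit quaternion [w, x, y, z].
In Python, from workcell import env gives the robot as it stands.
- The arm moves only by the tool move_arm, never from a script. Its argument "targets" is a list of rows, each a list of 3 entries, a list of its own where there are three numbers: the shift along the tool's x, y, z in mm, then the turn, a rotation vector about the tool's x, y, z in units of 10 degrees (1.0 is 10 degrees), then the closure, from -1 (fully open) to 1 (shut). In form: [[[dx, dy, dz], [ax, ay, az], gripper], ...]. A call has 1 to 5 rows; each row is the pose to reach, as a shift and turn from the pose commanded when the call began, along the tool's axes at that moment; what a row does not reach only later rows make up. A row lasts 1/8 s, in which the tool goes at most 62.5 mm and 10.7 degrees, less where a joint would pass 70% of its speed; a pose out of reach is approached as far as the arm can. A call with a gripper value outside its range is refused whole. The fingers move at their own pace and stop on an object; "squeeze" is the grip in N (left out, the last holds). Time passes only in rows, so rows that repeat a pose let the fingers close. It gives the time, the measured TCP pose, the force, the opening and the grip force at its end, in the units of the state.
- env.get_state(): the state, without advancing time (a new reading comes with each control period).
- env.read_camera(name): name is "scene" or "top" or "wrist"; returns a dict with "pixels" (480x640x3 uint8, red, green, blue), "fovy" (degrees; the focal length in pixels is half the picture's height over the tangent of half this angle, whatever the lens; pixels are square), "cx", "cy" (the principal point, pixels), "dist_coeffs" ([k1, k2, p1, p2, k3] as OpenCV has them; the pictures are not rectified), "extrinsics" (4x4, takes a point from world to camera coordinates); the wrist camera has in their place "mount" (4x4, takes a point from camera to tool coordinates, whose origin is the TCP and whose axes are the flange's). Camera axes: x right, y up, looking along -z (the intrinsics and any distortion apply to the point x, -y, -z); pixel columns grow to the right and rows downward; lengths in m; the calibration is good to about 2 mm. A picture is of the moment at which its call begins: read the wrist's pose just before it. There is no depth.
- env.hand_in(): hands the job in; it is judged then, once.
Trained networks look in a picture, given as the dict that the camera call returned (one of the last four; its "shot" number tells which), for a name from the list of things; names that differ only in an ending like _2 or _b are one class to them, and where a whole thing is asked for, a point or a joint stands for the part that bears it (a point fixed in the world has none). Each returns a list of dicts, best first, with "confidence" (0 to 1); they miss things now and then, are a little off and sometimes report something else, mostly with a low value. They report only what shows in the picture. A call takes as long as a camera call.
- env.spot_in(thing, picture): "centre" ([x, y, z] in m, in world coordinates, good to about 4 mm: the middle of the surface that is visible of it).
- env.regions_of(thing, picture): "mask" (480x640 bool, what is visible of it).
- env.landmark_of(thing, picture): "centre" ([x, y, z] in m, in world coordinates, good to about 4 mm: a listed point, or the origin of a listed thing).
The state is a dict: "clock": time; "joint_pos": joint angles; "qvel": joint speeds; "tau": joint torques, N m; "tcp_pos": TCP position; "orientation": TCP orientation; "wrist_force": force on the tool from outside, world axes, zero at the start; "ft_torque": the same for the moment, N m; "finger_gap": finger opening in m; "grip_force": force on a finger pad.
Only numpy, scipy, OpenCV 4.12 (cv2) and the standard library are available. Lean on these libraries where they do the work, as an engineer would, in place of code of your own. Each camera call takes 0.05 s, during which the arm holds its last target. There are 200 camera calls.

## Working session

There is one attempt and no reset: what is moved stays moved. The work goes in short steps, Python scripts to look and compute and a tool call to move; the robot and the scene stay as the last step left them, time stands still between calls to the robot, and variables do not carry over. Pictures are saved under pics/ and viewed, at most 10 in all, crops included, and the job is handed in when it is done.

Besides the shell and the picture viewer there is one more tool, called after ">>>" by a JSON object that holds its "api" and its "payload", one argument or row to a line. move_arm: Moves the arm, as the interface text tells. Its arguments: {"type":"object","properties":{"targets":{"type":"array","items":{"type":"array"}},"squeeze":{"type":"number"}},"required":["targets"]}

```bash
mkdir -p pics; cat > h.py <<'E'
import numpy as np, cv2
from scipy.spatial.transform import Rotation as R
from workcell import env
def st():
    s=env.get_state(); return s
def K(p):
    f=240/np.tan(np.radians(p["fovy"])/2); return np.array([[f,0,p["cx"]],[0,f,p["cy"]],[0,0,1.]])
def ext(p,s=None):
    if "extrinsics" in p: return np.array(p["extrinsics"])
    q=s["orientation"]; T=np.eye(4); T[:3,:3]=R.from_quat([q[1],q[2],q[3],q[0]]).as_matrix(); T[:3,3]=s["tcp_pos"]
    return np.linalg.inv(T@np.array(p["mount"]))
def proj(p,X,s=None):
    E=ext(p,s); X=np.atleast_2d(X); c=X@E[:3,:3].T+E[:3,3]; c=c*[1,-1,-1]
    return cv2.projectPoints(c,np.zeros(3),np.zeros(3),K(p),np.array(p["dist_coeffs"],float))[0][:,0]
def unproj(p,uv,z,s=None):
    E=ext(p,s); n=cv2.undistortPoints(np.array(uv,float).reshape(-1,1,2),K(p),np.array(p["dist_coeffs"],float))[:,0]
    d=np.c_[n[:,0],-n[:,1],-np.ones(len(n))]@E[:3,:3]; o=-E[:3,:3].T@E[:3,3]
    return o+d*((z-o[2])/d[:,2])[:,None]
def save(p,n): cv2.imwrite("pics/"+n+".png",p["pixels"][:,:,::-1])
E
python3 - <<'E'
from h import *
np.set_printoptions(precision=4,suppress=True)
s=st(); print(s)
for c in("top","scene"):
    p=env.read_camera(c); save(p,c+"0")
    for t in["jig","bore_left","bore_right","lip","pin_stand","pin_1","horn_blank","horn_tip"]:
        print(c,t,[(np.round(d["centre"],4),round(d["confidence"],2)) for d in env.landmark_of(t,p)][:3])
E
```

```text
{'clock': 0.0, 'joint_pos': array([-1.2556,  0.314 ,  0.045 ,  1.3036, -0.    ,  1.4312]), 'qvel': array([-0.0014,  0.0014, -0.0002, -0.0022,  0.0009, -0.0011]), 'tau': array([ -0.0007, -48.0628,  29.8532,   0.0197,  -0.0001,  -0.    ]), 'tcp_pos': array([ 0.2524, -0.516 ,  0.2304]), 'orientation': array([-0.0009,  0.9743,  0.2254, -0.0001]), 'wrist_force': array([-0.7279,  0.1543, -0.0332]), 'ft_torque': array([ 0.002 , -0.058 ,  0.0275]), 'grip_force': 0.0, 'finger_gap': 0.08537013743966938}
top jig [(array([ 0.4963, -0.0424, -0.0044]), 0.56)]
top bore_left [(array([ 0.5011, -0.0066,  0.0316]), 0.58)]
top bore_right [(array([ 0.5128, -0.0762,  0.0321]), 0.85)]
top lip [(array([ 0.5217, -0.0397,  0.0477]), 0.58), (array([ 0.5319,  0.2241, -0.0024]), 0.47)]
top pin_stand [(array([0.3755, 0.1853, 0.0015]), 0.73)]
top pin_1 [(array([0.3714, 0.2136, 0.0091]), 0.63), (array([0.3763, 0.1603, 0.004 ]), 0.58)]
top horn_blank [(array([ 0.5325,  0.2285, -0.    ]), 0.66)]
top horn_tip [(array([0.4761, 0.0954, 0.0066]), 0.83)]
scene jig [(array([ 0.4947, -0.0457,  0.0018]), 0.82)]
scene bore_left [(array([ 0.5061, -0.0069,  0.0271]), 0.96), (array([ 0.4996, -0.0491,  0.0292]), 0.55)]
scene bore_right [(array([ 0.5174, -0.0802,  0.0324]), 0.86)]
scene lip [(array([ 0.5227, -0.0444,  0.0567]), 0.84)]
scene pin_stand [(array([0.3763, 0.1909, 0.0045]), 0.95)]
scene pin_1 [(array([0.3741, 0.2153, 0.005 ]), 0.64), (array([0.3749, 0.1591, 0.0061]), 0.54)]
scene horn_blank [(array([0.5317, 0.2232, 0.0019]), 0.92)]
scene horn_tip [(array([0.4835, 0.0937, 0.    ]), 0.65)]
```

View pics/top0.png

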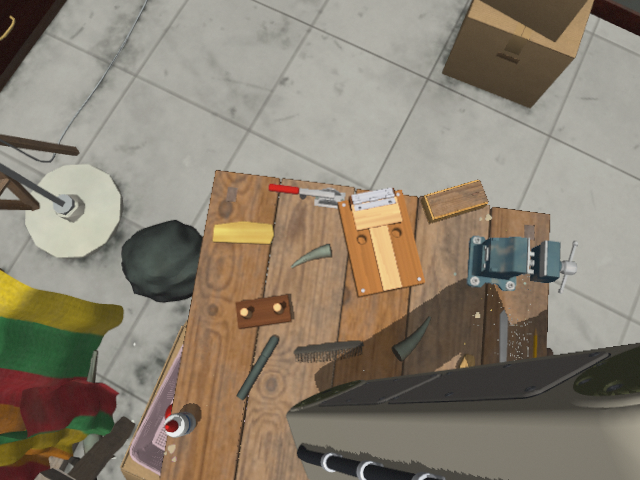

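View pics/scene0.png

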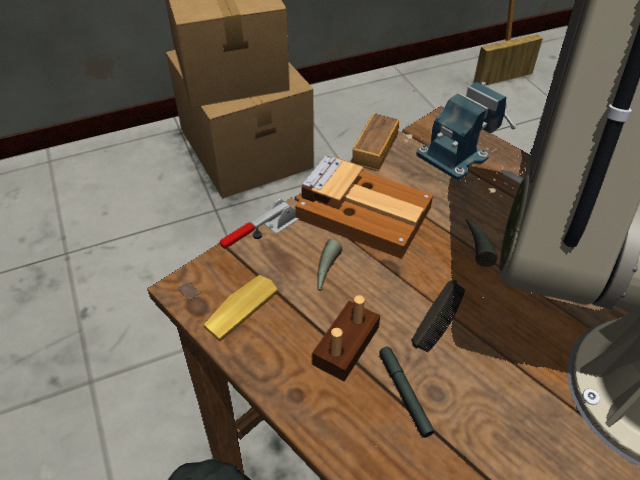

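The top view shows the jig (382,240) with its leaf end pointing up, the tip (312,256), the blank (243,233) and the stand with its pins (265,310). The scene view agrees. Next I bring the wrist camera over.

>>> {"api": "move_arm", "payload": {
  "targets": [
    [[40,-40,-20],[0,0,-1],-1],
    [[83,-82,-40],[0,0,-2],-1],
    [[126,-124,-60],[0,0,-3],-1],
    [[169,-166,-80],[0,0,-4],-1],
    [[210,-208,-100],[0,0,-5],-1]
  ]
}}

```text
clock: 1.52
tcp_pos: [0.3496, -0.2376, 0.3314]
orientation: [0.0, 0.786, 0.618, 0.0]
wrist_force: [0.8, 0.3, 0.0]
finger_gap: 0.0858
grip_force: 0.0
```

```bash
cat >> h.py <<'E'
def yaw(s):
    q=s["orientation"]; m=R.from_quat([q[1],q[2],q[3],q[0]]).as_matrix(); return np.degrees(np.arctan2(m[1,0],m[0,0])),m
def go(xyz,yw,s=None):
    "shift (mm, tool axes) and turn (10deg) to reach xyz, tool-x yaw yw deg, pointing down"
    s=s or st(); y,m=yaw(s); c,n=np.cos(np.radians(yw)),np.sin(np.radians(yw))
    G=np.array([[c,n,0],[n,-c,0],[0,0,-1.]])
    print("shift",np.round(1000*m.T@(np.array(xyz)-s["tcp_pos"]),1),"turn",np.round(np.degrees(R.from_matrix(m.T@G).as_rotvec())/10,2))
def info():
    s=st(); print("t %.2f"%s["clock"],"tcp",np.round(s["tcp_pos"],4),"yaw %.2f"%yaw(s)[0],"F",np.round(s["wrist_force"],1),"gap %.4f grip %.1f"%(s["finger_gap"],s["grip_force"]),"j",np.round(s["joint_pos"],2)); return s
E
python3 -c "
from h import *
s=info(); p=env.read_camera('wrist'); print(p['mount'],p['fovy']); go([.43,.06,.36],189.5)"
```

```text
t 1.52 tcp [ 0.3496 -0.2376  0.3314] yaw 76.36 F [0.8 0.3 0. ] gap 0.0858 grip 0.0 j [-0.79  0.   -0.08  1.48  0.    1.02]
[[ 6.92455081e-04  9.52923544e-01  3.03209894e-01  7.68305093e-02]
 [ 9.99999706e-01 -7.59718223e-04  1.03883497e-04  2.34931414e-04]
 [ 3.29347112e-04  3.03209732e-01 -9.52923790e-01 -1.43840869e-01]
 [ 0.00000000e+00  0.00000000e+00  0.00000000e+00  1.00000000e+00]] 71.20754547757471
shift [302.3  11.4 -24.8] turn [  0.03   0.02 -11.25]
```

>>> {"api": "move_arm", "payload": {
  "targets": [
    [[50,2,-5],[0,0,-1],-1],
    [[100,4,-10],[0,0,-2],-1],
    [[150,6,-15],[0,0,-3],-1],
    [[200,8,-20],[0,0,-4],-1],
    [[250,10,-25],[0,0,-5],-1]
  ]
}}

```text
clock: 2.2
tcp_pos: [0.4195, 0.0025, 0.3561]
orientation: [0.001, 0.451, 0.892, 0.0]
wrist_force: [1.1, -0.4, 0.0]
finger_gap: 0.0856
grip_force: 0.0
```

```bash
python3 -c "
from h import *
s=info(); p=env.read_camera('wrist'); save(p,'w0'); go([.43,.06,.36],189.5)"
```

```text
t 2.20 tcp [0.4195 0.0025 0.3561] yaw 126.37 F [ 1.1 -0.4  0. ] gap 0.0856 grip 0.0 j [-0.19  0.   -0.02  1.54 -0.    0.75]
shift [36.5 39.5 -3.2] turn [ 0.02  0.01 -6.25]
```

View pics/w0.png

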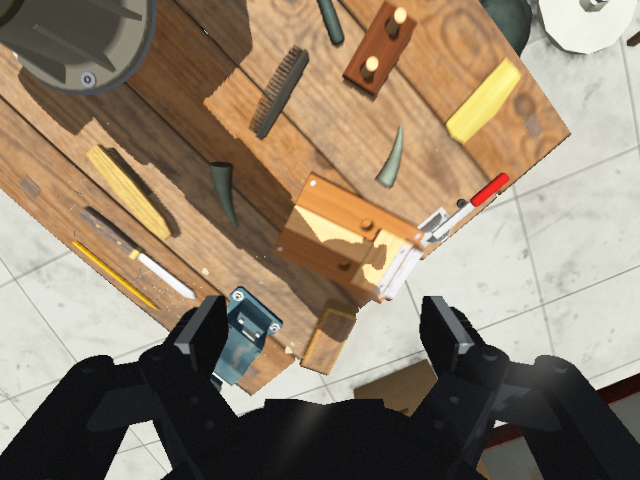

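The wrist view shows the bores (367,225 and 345,265), the pin tops (400,15 and 372,63), the tip (392,160) and the blank (485,100). I finish the turn while moving toward the stand.

>>> {"api": "move_arm", "payload": {
  "targets": [
    [[20,15,0],[0,0,-1],-1],
    [[40,30,0],[0,0,-2],-1],
    [[60,45,0],[0,0,-3],-1],
    [[80,60,0],[0,0,-4],-1],
    [[90,75,0],[0,0,-5],-1]
  ]
}}

```text
clock: 2.88
tcp_pos: [0.4266, 0.1188, 0.3559]
orientation: [0.0, 0.031, 1.0, 0.0]
wrist_force: [0.3, 0.3, -0.2]
finger_gap: 0.0857
grip_force: 0.0
```

```bash
cat > m.py <<'E'
from h import *
import sys
s=info(); p=env.read_camera('wrist'); save(p,sys.argv[1])
for t in["bore_left","bore_right","lip","jig","pin_stand","pin_1","horn_blank","horn_tip"]:
    print(t,[(np.round(d["centre"],4),round(d["confidence"],2)) for d in env.landmark_of(t,p)][:2])
for t in("pin_1","horn_blank","pin_stand"):
    for r in env.regions_of(t,p)[:2]:
        m=r["mask"].astype(np.uint8); c=cv2.moments(m,True); print(t,round(r["confidence"],2),c["m10"]/c["m00"],c["m01"]/c["m00"],c["m00"])
        if t=="horn_blank":
            k=max(cv2.findContours(m,0,2)[0],key=len)[:,0]; w=unproj(p,k,.01,s)[:,:2]; b=cv2.minAreaRect((w*1000).astype(np.float32)); print(b)
E
python3 m.py w1
```

```text
t 2.88 tcp [0.4266 0.1188 0.3559] yaw 176.42 F [ 0.3  0.3 -0.2] gap 0.0857 grip 0.0 j [ 0.09  0.05  0.02  1.55 -0.    0.15]
bore_left [(array([ 0.5002, -0.0119,  0.0239]), 0.59)]
bore_right [(array([ 0.513 , -0.077 ,  0.0294]), 0.94)]
lip [(array([ 0.523 , -0.0412,  0.0533]), 0.96)]
jig [(array([ 0.4992, -0.0454, -0.0005]), 0.61)]
pin_stand [(array([ 3.714e-01,  1.862e-01, -1.000e-04]), 0.82)]
pin_1 [(array([0.3752, 0.1574, 0.0043]), 0.48), (array([0.371 , 0.2167, 0.0091]), 0.43)]
horn_blank [(array([0.532 , 0.2286, 0.0032]), 0.61), (array([0.3747, 0.1596, 0.0021]), 0.57)]
horn_tip [(array([0.4761, 0.094 , 0.0017]), 0.73)]
pin_1 0.59 394.78612716763007 140.39884393063585 173.0
pin_1 0.55 349.7299270072993 148.2992700729927 137.0
horn_blank 0.72 394.78870398386283 246.16086737266767 1983.0
((531.4247436523438, 223.16358947753906), (120.7711181640625, 46.61335372924805), 84.6846694946289)
pin_stand 0.88 369.5748 143.5496 2500.0
```

View pics/w1.png

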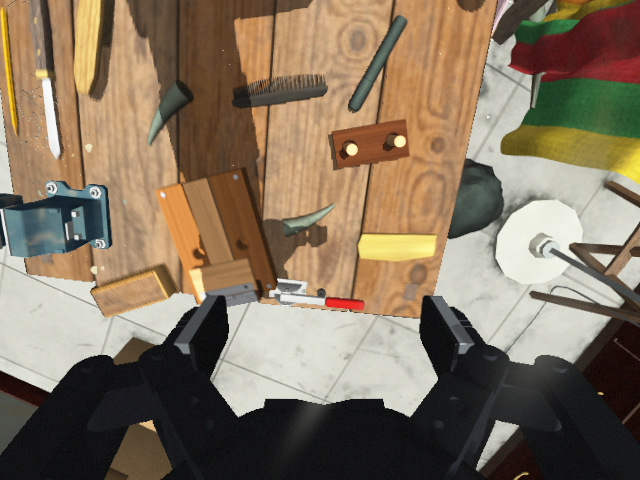

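```bash
python3 -c "
from h import *
s=st(); p=env.read_camera('wrist'); print(unproj(p,[[351,149],[399,141]],.072,s)); go([.385,.187,.2],189)"
```

```text
[[0.37552454 0.15420951 0.072     ]
 [0.36968581 0.21402263 0.072     ]]
shift [ 46.6  66.4 155.7] turn [-0.   0.  -1.3]
```

>>> {"api": "move_arm", "payload": {
  "targets": [
    [[15,20,50],[0,0,-0.6],-1],
    [[30,45,95],[0,0,-1.3],-1],
    [[46,66,140],[0,0,-1.3],-1],
    [[46,66,156],[0,0,-1.3],-1]
  ]
}}

```text
clock: 4.03
tcp_pos: [0.3826, 0.1873, 0.1969]
orientation: [-0.002, -0.08, 0.997, -0.0]
wrist_force: [0.4, 0.2, 1.0]
finger_gap: 0.0852
grip_force: 0.0
```

```bash
python3 m.py w2; python3 - <<'E'
from h import *
s=st(); p=env.read_camera('wrist'); print(proj(p,[[.3755,.1542,.072],[.3697,.2140,.072]],s))
E
```

```text
t 4.03 tcp [0.3826 0.1873 0.1969] yaw -170.82 F [0.4 0.2 1. ] gap 0.0852 grip 0.0 j [ 0.27  0.04 -0.37  1.16  0.    0.11]
bore_left [(array([ 0.5013, -0.0092,  0.0276]), 0.73)]
bore_right [(array([ 0.5158, -0.077 ,  0.0292]), 0.77), (array([ 0.523 , -0.0381,  0.0511]), 0.66)]
lip [(array([ 0.5202, -0.0416,  0.0518]), 0.91)]
jig [(array([ 0.5003, -0.0428,  0.0023]), 0.91), (array([ 0.5137, -0.0792,  0.0295]), 0.18)]
pin_stand [(array([0.3684, 0.1883, 0.0038]), 0.56), (array([0.3755, 0.1593, 0.0034]), 0.17)]
pin_1 [(array([0.3716, 0.156 , 0.0023]), 0.96), (array([0.3668, 0.213 , 0.0084]), 0.61)]
horn_blank [(array([0.5312, 0.226 , 0.0018]), 0.59)]
horn_tip [(array([ 0.4801,  0.0913, -0.001 ]), 0.74)]
pin_1 0.93 358.02625298329355 210.66587112171837 419.0
pin_1 0.61 290.27951807228914 207.32530120481928 415.0
horn_blank 0.72 333.8706651506538 336.7819783968164 3518.0
((529.6182250976562, 223.39602661132812), (121.74607849121094, 49.50806427001953), 85.16867065429688)
pin_stand 0.95 323.8024666397089 200.04852405984633 4946.0
[[287.7618165  207.05472706]
 [359.87972331 211.41373493]]
```

View pics/w2.png

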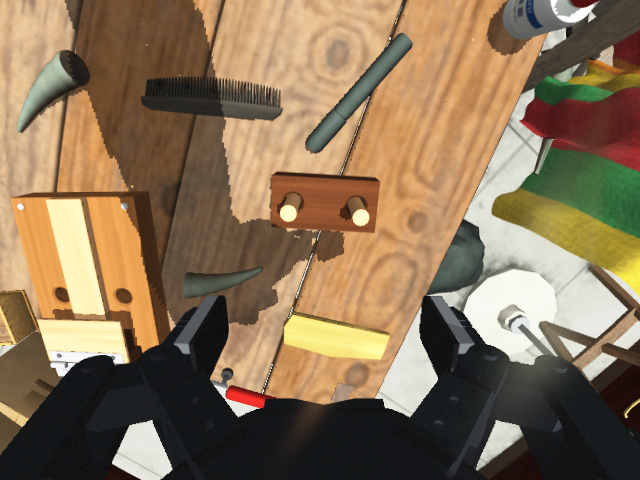

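The wrist image shows the pin tops at (289,213) and (359,217), the bores at (62,295) and (124,296), and the blank at (337,337).

```bash
python3 - <<'E'
from h import *
s=st(); p=env.read_camera('wrist'); I=p["pixels"]
# pin tops: bright yellow blob
hsv=cv2.cvtColor(I,cv2.COLOR_RGB2HSV)
for (u,v) in((289,213),(359,217)):
    a=hsv[v-14:v+15,u-14:u+15]; m=((a[...,2]>225)&(a[...,0]>15)&(a[...,0]<35)).astype(np.uint8)
    ys,xs=np.nonzero(m); print(len(xs),(xs.min()+xs.max())/2+u-14,(ys.min()+ys.max())/2+v-14, unproj(p,[[(xs.min()+xs.max())/2+u-14,(ys.min()+ys.max())/2+v-14]],.072,s))
print(unproj(p,[[62,295],[124,296],[20,206],[125,206]],.03,s))
E
```

```text
244 289.0 213.5 [[0.38059369 0.15592153 0.072     ]]
216 361.5 216.0 [[0.37314453 0.21605772 0.072     ]]
[[ 0.52060793 -0.0812378   0.03      ]
 [ 0.50918952 -0.01066042  0.03      ]
 [ 0.42593758 -0.11844354  0.03      ]
 [ 0.40910651 -0.00692347  0.03      ]]
```

>>> {"api": "move_arm", "payload": {
  "targets": [
    [[0,0,10],[0,0,0],1],
    [[0,0,40],[0,0,0],1],
    [[0,0,70],[0,0,0],1],
    [[0,0,80],[0,0,0],1],
    [[0,0,80],[0,0,0],1]
  ]
}}

```text
clock: 5.35
tcp_pos: [0.3849, 0.1867, 0.1191]
orientation: [-0.001, -0.079, 0.997, -0.0]
wrist_force: [0.4, -0.2, 0.3]
finger_gap: -0.0003
grip_force: 0.0
```

```bash
python3 - <<'E'
from h import *
s=info(); p=env.read_camera('wrist'); print(proj(p,[s["tcp_pos"]],s))
I=p["pixels"].copy(); u,v=proj(p,[s["tcp_pos"]],s)[0]; cv2.circle(I,(int(round(u)),int(round(v))),2,(255,0,0),-1)
cv2.imwrite("pics/w3.png",cv2.resize(I[120:420,120:520],None,fx=2,fy=2)[:,:,::-1])
for r in env.landmark_of("pin_1",p): print(r)
E
```

```text
t 5.35 tcp [0.3849 0.1867 0.1191] yaw -170.94 F [ 0.4 -0.2  0.3] gap -0.0003 grip 0.0 j [ 0.26  0.1  -0.51  0.96 -0.    0.11]
[[324.87420699 298.08793693]]
{'centre': [0.377, 0.1557, 0.0025], 'confidence': 0.87}
{'centre': [0.3704, 0.2145, 0.0084], 'confidence': 0.66}
```

View pics/w3.png

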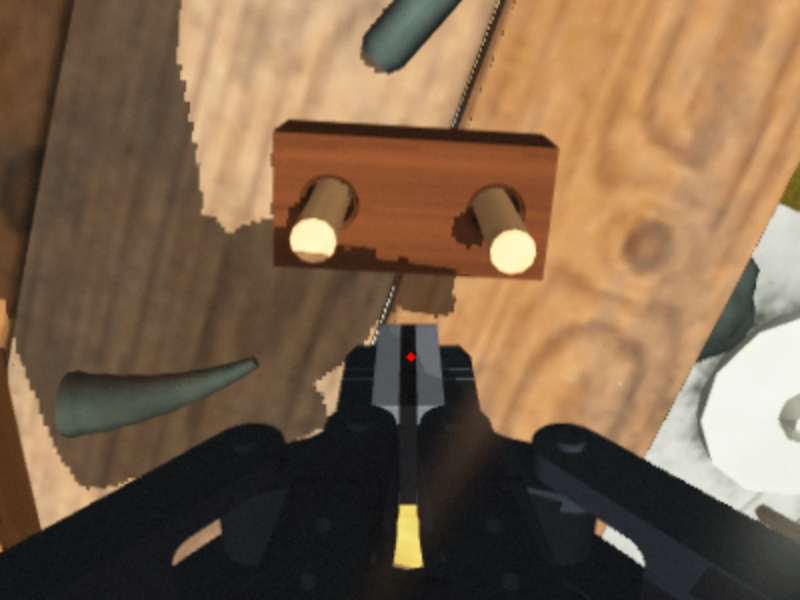

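Fingers shut: the tip end shows around crop (407,324–405), the pin tops at crop (314,240) and (512,251). My projection is biased by a few mm, so I fit the camera's rotation offset.

```bash
python3 - <<'E'
from h import *
from scipy.optimize import least_squares
s=st(); p=env.read_camera('wrist'); M=np.array(p["mount"]); print("dist",p["dist_coeffs"],p["cx"],p["cy"])
I=p["pixels"]; hsv=cv2.cvtColor(I,cv2.COLOR_RGB2HSV); obs3=[]
for (u,v) in((277,240),(376,245)):
    a=hsv[v-15:v+16,u-15:u+16]; m=((a[...,2]>225)&(a[...,0]>15)&(a[...,0]<35)); ys,xs=np.nonzero(m); obs3.append([(xs.min()+xs.max())/2+u-15,(ys.min()+ys.max())/2+v-15])
print(obs3, unproj(p,obs3,.072,s))
views=[((.4266,.1188,.3559),176.42,[[351,149],[399,141]]),((.3847,.1868,.1991),-170.9,[[289,213.5],[360.5,216]]),(tuple(s["tcp_pos"]),yaw(s)[0],obs3)]
def E(t,y,q):
    y=np.radians(y);c,n=np.cos(y),np.sin(y);T=np.eye(4);T[:3,:3]=[[c,n,0],[n,-c,0],[0,0,-1]];T[:3,3]=t
    Q=M.copy();Q[:3,:3]=M[:3,:3]@R.from_rotvec(np.r_[q[:2],0]).as_matrix(); Q[:3,3]+=q[2:5]; return np.linalg.inv(T@Q)
def f(x):
    r=[]
    for (t,y,o) in views:
        pp=dict(p); pp["extrinsics"]=E(t,y,x[:5]); r.append((proj(pp,[[x[5],x[6],.072],[x[7],x[8],.072]])-o).ravel())
    return np.r_[np.concatenate(r),x[:2]/.01,x[2:5]/.001]
o=least_squares(f,[0,0,0,0,0,.375,.156,.371,.214]); print(np.round(o.x,4),np.round(o.fun,1))
E
```

```text
dist [-0.05953912  0.          0.          0.          0.        ] 323.60078147509796 234.86824987827507
[[np.float64(276.0), np.float64(236.0)], [np.float64(375.5), np.float64(242.5)]] [[0.37523239 0.15552666 0.072     ]
 [0.36979121 0.21558952 0.072     ]]
[ 1.000e-04 -3.500e-03 -1.000e-04  4.000e-04  0.000e+00  3.763e-01
  1.570e-01  3.701e-01  2.167e-01] [-0.1  1.1 -0.2  1.3 -0.1 -3.4  0.6 -1.9  0.3  2.  -0.2  0.7  0.  -0.3
 -0.1  0.4  0. ]
```

>>> {"api": "move_arm", "payload": {
  "targets": [
    [[8,-15,0],[0,0,0],0],
    [[17,-29,0],[0,0,0],0],
    [[17,-29,0],[0,0,0],0],
    [[17,-29,15],[0,0,0],0]
  ]
}}

```text
clock: 6.0
tcp_pos: [0.3745, 0.1552, 0.1056]
orientation: [0.002, -0.078, 0.997, 0.0]
wrist_force: [-0.1, 0.6, 0.7]
finger_gap: 0.0429
grip_force: 0.0
```

```bash
python3 - <<'E'
from h import *
s=info(); p=env.read_camera('wrist'); I=p["pixels"]
cv2.imwrite("pics/w4.png",cv2.resize(I[120:420,120:520],None,fx=2,fy=2)[:,:,::-1])
print(proj(p,[s["tcp_pos"],[.3768,.1562,.072]],s)); go([.3728,.1555,.046],189.2)
E
```

```text
t 6.00 tcp [0.3745 0.1552 0.1056] yaw -171.01 F [-0.1  0.6  0.7] gap 0.0429 grip 0.0 j [ 0.19  0.07 -0.58  0.92  0.    0.04]
[[324.87141432 298.07456418]
 [325.71027836 273.64378799]]
shift [ 0.   0.5 57.4] turn [ 0.   -0.   -0.02]
```

View pics/w4.png

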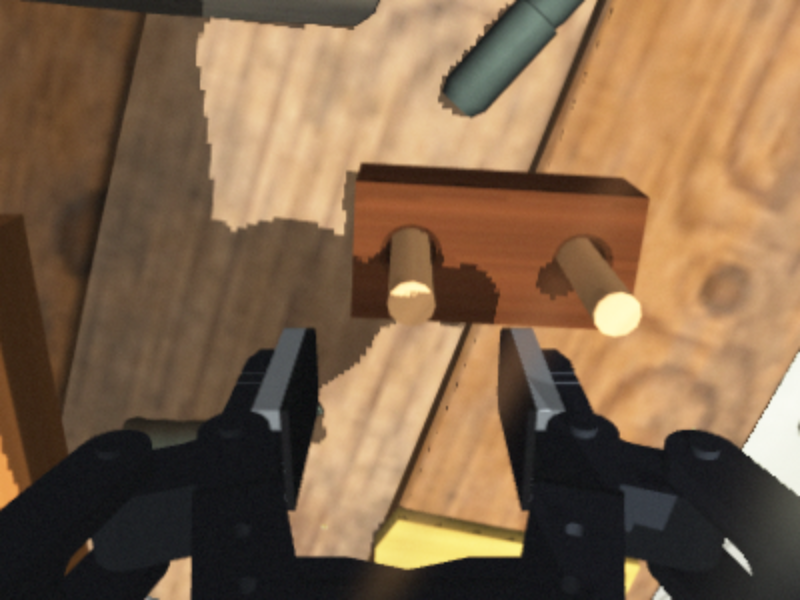

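The pin top, at crop (411,302), is centred between the fingers (285–530), so I descend and grip.

>>> {"api": "move_arm", "payload": {
  "targets": [
    [[1,0,30],[0,0,0],0],
    [[1,0,59],[0,0,0],0],
    [[1,0,59],[0,0,0],1],
    [[1,0,59],[0,0,0],1],
    [[1,0,59],[0,0,0],1]
  ],
  "squeeze": 30
}}

```text
clock: 6.68
tcp_pos: [0.3734, 0.1555, 0.0468]
orientation: [0.001, -0.079, 0.997, 0.0]
wrist_force: [0.3, -0.2, -0.2]
finger_gap: 0.0125
grip_force: 30.4
```

```bash
python3 -c "
from h import *
info()"
```

```text
t 6.67 tcp [0.3734 0.1555 0.0468] yaw -170.94 F [ 0.3 -0.2 -0.2] gap 0.0125 grip 30.4 j [ 0.2   0.14 -0.67  0.76 -0.    0.04]
```

>>> {"api": "move_arm", "payload": {
  "targets": [
    [[0,0,-50],[0,0,0],1],
    [[0,0,-100],[0,0,0],1]
  ]
}}

```text
clock: 6.92
tcp_pos: [0.3721, 0.1553, 0.1475]
orientation: [0.0, -0.079, 0.997, -0.0]
wrist_force: [0.9, 0.4, -0.7]
finger_gap: 0.0129
grip_force: 30.4
```

```bash
python3 -c "
from h import *
info(); go([.545,-.044,.147],189.2)"
```

```text
t 6.92 tcp [0.3721 0.1553 0.1475] yaw -170.94 F [ 0.9  0.4 -0.7] gap 0.0129 grip 30.4 j [ 0.2   0.03 -0.51  1.03 -0.    0.04]
shift [-139.3 -224.     0.5] turn [-0.    0.   -0.01]
```

>>> {"api": "move_arm", "payload": {
  "targets": [
    [[-30,-50,0],[0,0,0],1],
    [[-60,-98,0],[0,0,0],1],
    [[-92,-148,0],[0,0,0],1],
    [[-122,-196,0],[0,0,0],1],
    [[-139,-224,0],[0,0,0],1]
  ]
}}

```text
clock: 7.55
tcp_pos: [0.5471, -0.0465, 0.1467]
orientation: [0.001, -0.078, 0.997, -0.001]
wrist_force: [-0.4, -0.0, 0.4]
finger_gap: 0.0129
grip_force: 30.5
```

>>> {"api": "move_arm", "payload": {
  "targets": [
    [[0,0,0],[0,0,0],1],
    [[0,0,0],[0,0,0],1]
  ]
}}

```text
clock: 7.8
tcp_pos: [0.5443, -0.0437, 0.146]
orientation: [-0.0, -0.079, 0.997, 0.0]
wrist_force: [-0.9, 0.3, -0.2]
finger_gap: 0.0125
grip_force: 30.5
```

```bash
python3 - <<'E'
from h import *
s=info(); p=env.read_camera('wrist'); save(p,'w5')
np.save('w5s.npy',np.r_[s["tcp_pos"],s["orientation"]])
for t in["bore_left","bore_right","lip","jig","pin_1"]:
    print(t,[(np.round(d["centre"],4),round(d["confidence"],2)) for d in env.landmark_of(t,p)][:2])
print(proj(p,[[.5022,-.0087,.03],[.5148,-.0776,.03]],s))
E
```

```text
t 7.80 tcp [ 0.5443 -0.0437  0.146 ] yaw -170.95 F [-0.9  0.3 -0.2] gap 0.0125 grip 30.5 j [-0.23  0.3  -0.19  1.09  0.   -0.39]
bore_left [(array([ 0.5003, -0.0127,  0.0288]), 0.83), (array([ 0.5472, -0.0426,  0.1025]), 0.6)]
bore_right [(array([ 0.5122, -0.0805,  0.027 ]), 0.63)]
lip [(array([ 0.5215, -0.0392,  0.0517]), 0.71)]
jig [(array([ 0.4997, -0.0419,  0.0006]), 0.66), (array([ 0.5464, -0.0423,  0.1024]), 0.55)]
pin_1 [(array([ 0.5469, -0.0415,  0.1022]), 0.68)]
[[377.39099238 184.77314413]
 [287.4629442  186.7063224 ]]
```

View pics/w5.png

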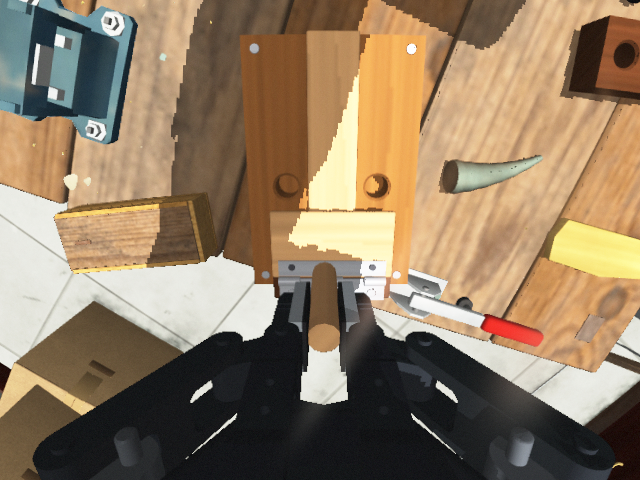

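Bores at (376.5,186) and (288,185); held pin from its top (324,338) to its foot (323,268). Now to work out the alignment.

```bash
python3 - <<'E'
from h import *
np.set_printoptions(precision=4,suppress=True)
s=info(); p=env.read_camera('wrist'); 
b=unproj(p,[[376.5,186],[288,185.3]],.03,s)[:,:2]; d=b[0]-b[1]; print(b,np.hypot(*d),"jig yaw",np.degrees(np.arctan2(-d[0],d[1])))
y,m=yaw(s)
for dx in(0,-4,-6): print(dx,proj(p,[s["tcp_pos"]+m@[dx/1e3,0,.041],s["tcp_pos"]+m@[dx/1e3-0,0,-.025]],s))
g=cv2.cvtColor(p["pixels"],cv2.COLOR_RGB2GRAY)
cv2.imwrite("pics/w6.png",cv2.resize(p["pixels"][240:380,250:400],None,fx=4,fy=4)[:,:,::-1])
cv2.imwrite("pics/w7.png",cv2.resize(p["pixels"][140:240,240:420],None,fx=4,fy=4)[:,:,::-1])
r=[r for r in env.regions_of("pin_1",p)]
for k in r:
    ys,xs=np.nonzero(k["mask"]); print(k["confidence"],len(xs),xs.min(),xs.max(),ys.min(),ys.max())
E
```

```text
t 8.10 tcp [ 0.5445 -0.0432  0.1459] yaw -170.88 F [-0.5 -0.3  0. ] gap 0.0126 grip 30.5 j [-0.23  0.3  -0.19  1.08 -0.   -0.39]
[[ 0.5034 -0.0089]
 [ 0.5139 -0.077 ]] 0.06890190848201898 jig yaw 8.743691733676009
0 [[324.6849 265.0299]
 [325.0387 327.3419]]
-4 [[324.6736 271.2056]
 [325.0182 335.6774]]
-6 [[324.6679 274.2641]
 [325.0081 339.7823]]
0.9 2468 308 339 262 351
```

View pics/w6.png

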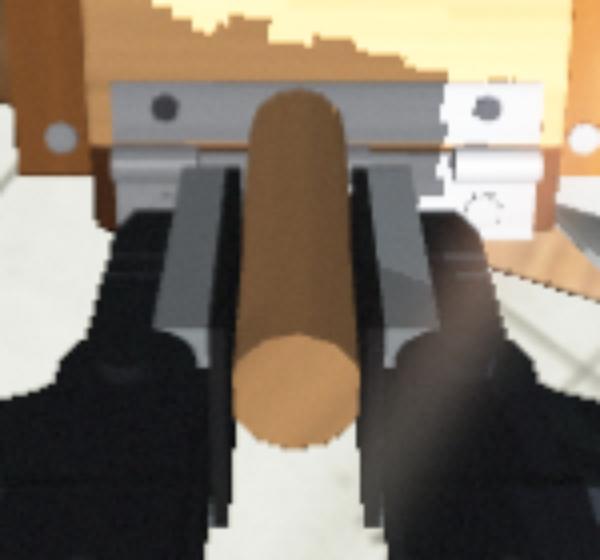

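>>> {"api": "move_arm", "payload": {
  "targets": [
    [[20,-14,0],[0,0,0],1],
    [[40.5,-28.5,20],[0,0,0],1],
    [[40.5,-28.5,60],[0,0,0],1],
    [[40.5,-28.5,64],[0,0,0],1],
    [[40.5,-28.5,64],[0,0,0],1]
  ]
}}

```text
clock: 8.82
tcp_pos: [0.5096, -0.0784, 0.0822]
orientation: [-0.0, -0.079, 0.997, -0.0]
wrist_force: [0.1, 0.3, 0.5]
finger_gap: 0.0132
grip_force: 30.5
```

```bash
python3 - <<'E'
from h import *
for i in range(3):
    s=info(); p=env.read_camera('wrist')
go([.5091,-.0781,.0468],189.1,s)
# bore visibility: darker pixels predicted around the bore, and the pin foot
print(proj(p,[[.514,-.0773,.03],s["tcp_pos"]+yaw(s)[1]@[-.005,0,.041]],s))
save(p,'w8')
E
```

```text
t 8.82 tcp [ 0.5096 -0.0784  0.0822] yaw -170.92 F [0.1 0.3 0.5] gap 0.0132 grip 30.5 j [-0.31  0.3  -0.36  0.91 -0.   -0.47]
t 8.88 tcp [ 0.5103 -0.0785  0.0828] yaw -170.91 F [-0.   0.4 -0. ] gap 0.0130 grip 30.5 j [-0.31  0.3  -0.36  0.91 -0.   -0.47]
t 8.93 tcp [ 0.5106 -0.0786  0.083 ] yaw -170.91 F [ 0.1 -1.4 -0.6] gap 0.0129 grip 30.5 j [-0.31  0.3  -0.36  0.91 -0.   -0.47]
shift [ 1.5  0.8 36.2] turn [-0.01  0.01 -0.  ]
[[325.94110825 262.73265588]
 [324.67215911 272.73323553]]
```

>>> {"api": "move_arm", "payload": {
  "targets": [
    [[1,0.5,5],[0,0,0],1],
    [[1,0.5,10],[0,0,0],1],
    [[1,0.5,16],[0,0,0],1]
  ]
}}

```text
clock: 9.35
tcp_pos: [0.5087, -0.0782, 0.0656]
orientation: [0.001, -0.079, 0.997, -0.0]
wrist_force: [2.1, -0.6, 0.3]
finger_gap: 0.0131
grip_force: 30.7
```

>>> {"api": "move_arm", "payload": {
  "targets": [
    [[-0.7,0,6],[0,0,0],1],
    [[-0.7,0,12],[0,0,0],1],
    [[-0.7,0,17],[0,0,0],1]
  ]
}}

```text
clock: 9.72
tcp_pos: [0.509, -0.0781, 0.0481]
orientation: [-0.0, -0.079, 0.997, -0.0]
wrist_force: [0.3, 0.2, 0.5]
finger_gap: 0.0128
grip_force: 30.7
```

>>> {"api": "move_arm", "payload": {
  "targets": [
    [[0,0,1],[0,0,0],0],
    [[0,0,1],[0,0,0],0],
    [[0,0,1],[0,0,0],0],
    [[0,0,-45],[0,0,0],0],
    [[0,0,-100],[0,0,0],0]
  ]
}}

```text
clock: 10.35
tcp_pos: [0.5079, -0.0777, 0.1489]
orientation: [-0.001, -0.079, 0.997, 0.001]
wrist_force: [2.0, -0.5, 0.4]
finger_gap: 0.0431
grip_force: 0.0
```

```bash
python3 - <<'E'
from h import *
s=info(); p=env.read_camera('wrist')
for d in env.landmark_of("pin_1",p): print(np.round(d["centre"],4),d["confidence"])
print(unproj(p,[[0,0]],.1,s)*0); go([.366,.215,.147],189.1)
E
```

```text
t 10.35 tcp [ 0.5079 -0.0777  0.1489] yaw -170.94 F [ 2.  -0.5  0.4] gap 0.0431 grip 0.0 j [-0.31  0.24 -0.26  1.07 -0.   -0.47]
[ 0.5157 -0.0764  0.0022] 0.75
[ 0.5189 -0.0434  0.0548] 0.24
[[ 0. -0.  0.]]
shift [ 98.7 313.7   5.3] turn [-0.03  0.06 -0.  ]
```

>>> {"api": "move_arm", "payload": {
  "targets": [
    [[16,55,0],[0,0,0],0],
    [[34,112,0],[0,0,0],0],
    [[52,170,0],[0,0,0],0],
    [[70,228,0],[0,0,0],0],
    [[88,286,0],[0,0,0],0]
  ]
}}

```text
clock: 11.08
tcp_pos: [0.376, 0.192, 0.1486]
orientation: [0.0, -0.079, 0.997, 0.0]
wrist_force: [0.8, 0.0, -0.6]
finger_gap: 0.0427
grip_force: 0.0
```

>>> {"api": "move_arm", "payload": {
  "targets": [
    [[4,26,20],[0,0,0],0],
    [[4,26,42],[0,0,0],0],
    [[4,26,42],[0,0,0],0]
  ]
}}

```text
clock: 11.45
tcp_pos: [0.3672, 0.2154, 0.1052]
orientation: [-0.002, -0.08, 0.997, -0.001]
wrist_force: [-0.7, 0.6, 0.3]
finger_gap: 0.043
grip_force: 0.0
```

```bash
python3 - <<'E'
from h import *
s=info(); p=env.read_camera('wrist')
for d in env.landmark_of("pin_1",p): print(np.round(d["centre"],4),d["confidence"])
go([.3682,.2153,.0468],189.06,s)
I=p["pixels"]; u,v=proj(p,[[.3722,.216,.072]],s)[0]; print(u,v)
for r in env.regions_of("pin_1",p):
    ys,xs=np.nonzero(r["mask"]); print(r["confidence"],xs.min(),xs.max(),ys.min(),ys.max())
E
```

```text
t 11.45 tcp [0.3672 0.2154 0.1052] yaw -170.87 F [-0.7  0.6  0.3] gap 0.0430 grip 0.0 j [ 0.34  0.11 -0.53  0.93 -0.    0.18]
[0.3688 0.2157 0.0076] 0.76
shift [-1.2 -0.2 58.4] turn [-0.   -0.02  0.01]
324.39862737771136 278.57495407328713
0.57 313 335 237 285
0.27 208 355 200 283
```

>>> {"api": "move_arm", "payload": {
  "targets": [
    [[-0.5,0,30],[0,0,0],0],
    [[-0.5,0,58.5],[0,0,0],0],
    [[-0.5,0,58.5],[0,0,0],1],
    [[-0.5,0,58.5],[0,0,0],1],
    [[-0.5,0,58.5],[0,0,0],1]
  ],
  "squeeze": 30
}}

```text
clock: 12.22
tcp_pos: [0.3707, 0.2159, 0.0494]
orientation: [0.001, -0.079, 0.997, 0.0]
wrist_force: [0.3, -0.9, -0.5]
finger_gap: 0.0132
grip_force: 30.2
```

>>> {"api": "move_arm", "payload": {
  "targets": [
    [[0,0,0],[0,0,0],1],
    [[0,0,-50],[0,0,0],1],
    [[0,0,-100],[0,0,0],1],
    [[0,0,-100],[0,0,0],1]
  ]
}}

```text
clock: 12.72
tcp_pos: [0.3725, 0.2168, 0.1523]
orientation: [0.004, -0.079, 0.997, 0.001]
wrist_force: [0.5, 0.3, -1.5]
finger_gap: 0.0126
grip_force: 30.4
```

```bash
python3 - <<'E'
from h import *
s=info(); p=env.read_camera('wrist'); m=yaw(s)[1]
for r in env.regions_of("pin_1",p):
    ys,xs=np.nonzero(r["mask"]); print(r["confidence"],xs.min(),xs.max(),ys.min(),ys.max())
for dx in(-4,-5,-6): print(dx,proj(p,[s["tcp_pos"]+m@[dx/1e3,0,.041],s["tcp_pos"]+m@[dx/1e3,0,-.025]],s).round(1).tolist())
b=np.array([.503,-.0085]); t=b-.005*np.array([.9875,.1575]); go([*t,.147],189.06,s)
E
```

```text
t 12.72 tcp [0.3725 0.2168 0.1523] yaw -170.93 F [ 0.5  0.3 -1.5] gap 0.0126 grip 30.4 j [ 0.34  0.07 -0.45  1.04 -0.    0.18]
0.85 308 339 254 340
0.36 225 349 182 251
-4 [[324.7, 271.2], [325.0, 335.7]]
-5 [[324.7, 272.7], [325.0, 337.7]]
-6 [[324.7, 274.2], [325.0, 339.8]]
shift [ -88.3 -243.1    5.7] turn [0.01 0.05 0.  ]
```

>>> {"api": "move_arm", "payload": {
  "targets": [
    [[0,0,0],[0,0,0],1]
  ]
}}

```text
clock: 12.95
tcp_pos: [0.3684, 0.2153, 0.1469]
orientation: [-0.001, -0.079, 0.997, -0.0]
wrist_force: [-0.5, 0.4, -0.3]
finger_gap: 0.0131
grip_force: 30.4
```

```bash
python3 - <<'E'
from h import *
for i in range(2):
    s=info(); print(s["orientation"]); p=env.read_camera('wrist')
for r in env.regions_of("pin_1",p):
    ys,xs=np.nonzero(r["mask"]); print(r["confidence"],xs.min(),xs.max(),ys.min(),ys.max())
E
```

```text
t 12.95 tcp [0.3684 0.2153 0.1469] yaw -170.94 F [-0.5  0.4 -0.3] gap 0.0131 grip 30.4 j [ 0.34  0.08 -0.46  1.03 -0.    0.18]
[-1.11700684e-03 -7.89832493e-02  9.96875260e-01 -3.39333549e-04]
t 13.00 tcp [0.3684 0.2153 0.1468] yaw -170.94 F [0.2 0.2 0.2] gap 0.0131 grip 30.4 j [ 0.34  0.08 -0.46  1.03 -0.    0.18]
[-1.28075006e-03 -7.89745605e-02  9.96875727e-01 -4.04075531e-04]
0.55 309 339 254 340
```

>>> {"api": "move_arm", "payload": {
  "targets": [
    [[-22,-54,0],[0,0,0],1],
    [[-44,-108,0],[0,0,0],1],
    [[-66,-164,0],[0,0,0],1],
    [[-88,-218,0],[0,0,0],1],
    [[-98,-242,0],[0,0,0],1]
  ]
}}

```text
clock: 13.72
tcp_pos: [0.5055, -0.0107, 0.1472]
orientation: [-0.0, -0.077, 0.997, -0.0]
wrist_force: [-0.7, 0.7, -0.8]
finger_gap: 0.0126
grip_force: 30.4
```

>>> {"api": "move_arm", "payload": {
  "targets": [
    [[0,0,40],[0,0,0],1],
    [[0,0,64],[0,0,0],1],
    [[0,0,64],[0,0,0],1],
    [[0,0,64],[0,0,0],1]
  ]
}}

```text
clock: 14.22
tcp_pos: [0.5047, -0.0079, 0.0846]
orientation: [0.0, -0.079, 0.997, -0.0]
wrist_force: [0.2, -0.0, 0.1]
finger_gap: 0.0129
grip_force: 30.4
```

```bash
python3 - <<'E'
from h import *
s=info(); p=env.read_camera('wrist'); save(p,'w9')
go([.5031,-.0083,.062],189.06,s)
for t in("bore_left","lip"): print([(np.round(d["centre"],4),d["confidence"]) for d in env.landmark_of(t,p)])
E
```

```text
t 14.22 tcp [ 0.5047 -0.0079  0.0846] yaw -170.93 F [ 0.2 -0.   0.1] gap 0.0129 grip 30.4 j [-0.17  0.27 -0.39  0.91 -0.   -0.33]
shift [ 1.6 -0.1 22.6] turn [-0.  0.  0.]
[(array([ 0.4991, -0.0111,  0.0295]), 0.78)]
[(array([ 0.5206, -0.0418,  0.0526]), 0.73), (array([4.798e-01, 9.020e-02, 4.000e-04]), 0.56)]
```

>>> {"api": "move_arm", "payload": {
  "targets": [
    [[0,0,6],[0,0,0],1],
    [[0.3,0,12],[0,0,0],1],
    [[0.3,0,17],[0,0,0],1],
    [[0.3,0,17],[0,0,0],1]
  ]
}}

```text
clock: 14.88
tcp_pos: [0.5035, -0.0079, 0.0665]
orientation: [-0.001, -0.079, 0.997, 0.0]
wrist_force: [-1.1, 0.6, -0.4]
finger_gap: 0.0131
grip_force: 30.4
```

>>> {"api": "move_arm", "payload": {
  "targets": [
    [[0,0,4.5],[0,0,0],1],
    [[0,0,4.5],[0,0,0],1]
  ]
}}

```text
clock: 15.12
tcp_pos: [0.5038, -0.0079, 0.0623]
orientation: [-0.0, -0.079, 0.997, 0.0]
wrist_force: [-0.6, -0.1, -0.8]
finger_gap: 0.0125
grip_force: 30.4
```

>>> {"api": "move_arm", "payload": {
  "targets": [
    [[0,0,0],[0,0,0],0],
    [[0,0,0],[0,0,0],0],
    [[0,0,0],[0,0,0],0],
    [[0,0,-40],[0,0,0],-0.5],
    [[-40,0,-90],[0,0,0],-1]
  ]
}}

```text
clock: 15.75
tcp_pos: [0.539, -0.0016, 0.1509]
orientation: [-0.003, -0.078, 0.997, 0.001]
wrist_force: [1.2, -0.7, -0.9]
finger_gap: 0.0769
grip_force: 0.0
```

>>> {"api": "move_arm", "payload": {
  "targets": [
    [[0,0,0],[0,0,0],-1],
    [[0,0,0],[0,0,0],-1]
  ]
}}

```text
clock: 16.0
tcp_pos: [0.5422, -0.0017, 0.151]
orientation: [-0.0, -0.079, 0.997, -0.0]
wrist_force: [0.2, 1.1, -0.7]
finger_gap: 0.0854
grip_force: 0.0
```

```bash
python3 - <<'E'
from h import *
s=info(); p=env.read_camera('wrist'); save(p,'w10')
print([(np.round(d["centre"],4),d["confidence"]) for d in env.landmark_of("pin_1",p)])
for r in env.regions_of("pin_1",p):
    ys,xs=np.nonzero(r["mask"]); print(round(r["confidence"],2),len(xs),xs.min(),xs.max(),ys.min(),ys.max())
for b in([.514,-.0773],[.5028,-.0084]):
    a=np.linspace(0,6.283,40); c=np.c_[b[0]+.007*np.cos(a),b[1]+.007*np.sin(a),0*a+.072]; q=proj(p,c,s); print(q.min(0),q.max(0))
E
```

```text
t 16.00 tcp [ 0.5422 -0.0017  0.151 ] yaw -170.93 F [ 0.2  1.1 -0.7] gap 0.0854 grip 0.0 j [-0.15  0.29 -0.19  1.09 -0.   -0.31]
[(array([ 0.5118, -0.074 ,  0.0037]), 0.76), (array([ 0.5044, -0.0103,  0.0106]), 0.74)]
0.69 8999 519 639 7 95
0.65 685 210 245 169 197
0.59 448 315 334 170 198
[210.02410425 177.80616217] [230.64508374 198.44639586]
[313.62854778 177.25747641] [334.55967054 198.03466586]
```

```bash
python3 -c "
import cv2; I=cv2.imread('pics/w10.png'); cv2.imwrite('pics/w10c.png',cv2.resize(I[60:360,180:580],None,fx=2,fy=2))"
```

```text
(no output)
```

View pics/w10c.png

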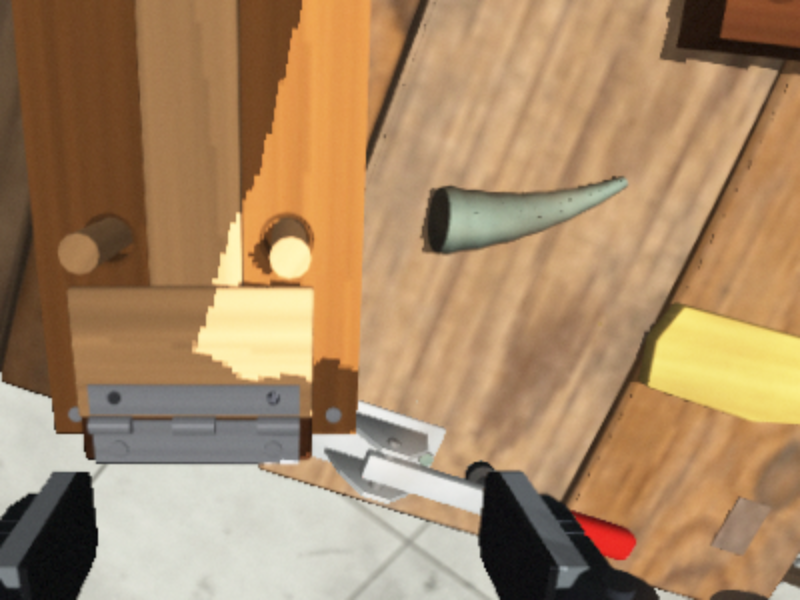

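Both pins stand in their bores, with tops at crop (80,252) and (290,256) where the full-depth projection puts them. The leaf is down, the tip is untouched and the way is clear. Now for the blank.

>>> {"api": "move_arm", "payload": {
  "targets": [
    [[-6,52,0],[0,0,-1],-1],
    [[-12,104,0],[0,0,-2],-1],
    [[-18,156,0],[0,0,-3],-1],
    [[-24,208,0],[0,0,-4],-1],
    [[-29,260,0],[0,0,-5],-1]
  ]
}}

```text
clock: 16.77
tcp_pos: [0.529, 0.2606, 0.1502]
orientation: [-0.001, -0.495, 0.869, 0.0]
wrist_force: [-0.0, -0.9, 0.4]
finger_gap: 0.0851
grip_force: 0.0
```

>>> {"api": "move_arm", "payload": {
  "targets": [
    [[0,0,0],[0,0,-1],-1],
    [[0,0,0],[0,0,-2],-1],
    [[0,0,0],[0,0,-2.6],-1],
    [[0,0,0],[0,0,-2.6],-1],
    [[0,0,0],[0,0,-2.6],-1]
  ]
}}

```text
clock: 17.4
tcp_pos: [0.5298, 0.2591, 0.1508]
orientation: [-0.001, -0.675, 0.738, 0.0]
wrist_force: [-0.2, 0.3, -0.3]
finger_gap: 0.0853
grip_force: 0.0
```

```bash
cat > b.py <<'E'
from h import *
s=info(); p=env.read_camera('wrist'); save(p,'b%d'%(s["clock"]*100))
print([(np.round(d["centre"],4),d["confidence"]) for d in env.landmark_of("horn_blank",p)])
for r in env.regions_of("horn_blank",p)[:1]:
    m=r["mask"].astype(np.uint8); k=max(cv2.findContours(m,0,2)[0],key=len)[:,0]; w=unproj(p,k,.01,s)[:,:2]*1000
    c,(a,b),g=cv2.minAreaRect(w.astype(np.float32)); g=g if a>b else g-90; print("px",k.min(0),k.max(0),"rect",c,a,b,g)
    e=np.array([np.cos(np.radians(g)),np.sin(np.radians(g))]); e=e if e[1]>0 else -e; n=np.array([e[1],-e[0]]); q=w-np.array(c)
    for t in(-50,-40,-20,-10,0,10,20,40,50):
        z=q[abs(q@e-t)<2.5]@n; print(t,z.min().round(1),z.max().round(1))
E
python3 b.py
```

```text
t 17.40 tcp [0.5298 0.2591 0.1508] yaw -95.06 F [-0.2  0.3 -0.3] gap 0.0853 grip 0.0 j [ 0.32  0.38 -0.06  1.13 -0.   -1.16]
[(array([ 5.344e-01,  2.266e-01, -2.000e-04]), 0.69)]
px [290 107] [342 248] rect (532.9110717773438, 223.36131286621094) 120.1327133178711 44.24300003051758 85.85078430175781Traceback (most recent call last):
  File "b.py", line 9, in <module>
    z=q[abs(q@e-t)<2.5]@n; print(t,z.min().round(1),z.max().round(1))
                                   ~~~~~^^
    return umr_minimum(a, axis, None, out, keepdims, initial, where)
ValueError: zero-size array to reduction operation minimum which has no identity
```

```bash
sed -i 's/findContours(m,0,2)/findContours(m,0,1)/; s/<2.5/<4/' b.py; python3 b.py; python3 -c "
from h import *
e=np.array([np.cos(np.radians(85.5)),np.sin(np.radians(85.5))]); c=np.array([.5325,.2245])-.010*e; print(c); go([*c,.06],-94.5)"
```

```text
t 17.55 tcp [0.5302 0.2593 0.1512] yaw -95.00 F [0.1 0.3 0.5] gap 0.0853 grip 0.0 j [ 0.32  0.38 -0.06  1.13 -0.   -1.16]
[(array([0.5329, 0.2226, 0.0017]), 0.93)]
px [291 107] [343 247] rect (532.63525390625, 223.05938720703125) 119.18416595458984 44.21538543701172 84.26721954345703
-50 -20.8 19.8
-40 -21.0 20.7
-20 -20.9 21.0
-10 -22.0 22.0
0 -22.1 22.1
10 -21.6 21.3
20 -21.1 19.7
40 -21.7 15.6
50 -22.0 13.9
[0.53171541 0.21453083]
shift [44.6 -5.2 91.4] turn [-0.   -0.   -0.05]
```

>>> {"api": "move_arm", "payload": {
  "targets": [
    [[22,-3,20],[0,0,0],-0.3],
    [[45.5,-5.5,50],[0,0,0],-0.3],
    [[45.5,-5.5,90],[0,0,0],-0.3],
    [[45.5,-5.5,120],[0,0,0],-0.3],
    [[45.5,-5.5,131],[0,0,0],-0.3]
  ]
}}

```text
clock: 18.32
tcp_pos: [0.5305, 0.2132, 0.0186]
orientation: [-0.001, -0.676, 0.737, 0.001]
wrist_force: [0.0, -0.4, -0.2]
finger_gap: 0.0551
grip_force: 0.0
```

>>> {"api": "move_arm", "payload": {
  "targets": [
    [[0,0,6],[0,0,0],-0.3],
    [[0,0,12],[0,0,0],-0.3],
    [[0,0,18],[0,0,0],-0.3],
    [[0,0,18],[0,0,0],-0.3]
  ]
}}

```text
clock: 18.82
tcp_pos: [0.5318, 0.2137, 0.0024]
orientation: [-0.0, -0.676, 0.737, -0.0]
wrist_force: [0.1, 0.1, 0.3]
finger_gap: 0.0555
grip_force: 0.0
```

```bash
python3 -c "
from h import *
info()"
```

```text
t 18.82 tcp [0.5318 0.2137 0.0024] yaw -94.94 F [0.1 0.1 0.3] gap 0.0555 grip 0.0 j [ 0.24  0.48 -0.31  0.79 -0.   -1.24]
```

No contact yet, so I feel downward.

>>> {"api": "move_arm", "payload": {
  "targets": [
    [[0,0,1],[0,0,0],-0.3],
    [[0,0,2],[0,0,0],-0.3],
    [[0,0,3],[0,0,0],-0.3],
    [[0,0,3],[0,0,0],-0.3]
  ]
}}

```text
clock: 19.32
tcp_pos: [0.5318, 0.2137, -0.0006]
orientation: [-0.0, -0.676, 0.737, -0.0]
wrist_force: [-0.3, 0.4, -0.1]
finger_gap: 0.0557
grip_force: 0.0
```

>>> {"api": "move_arm", "payload": {
  "targets": [
    [[0,0,1],[0,0,0],-0.3],
    [[0,0,2],[0,0,0],-0.3],
    [[0,0,2],[0,0,0],-0.3]
  ]
}}

```text
clock: 19.7
tcp_pos: [0.5318, 0.2136, -0.0027]
orientation: [-0.0, -0.676, 0.737, 0.0]
wrist_force: [-0.0, -0.8, 0.1]
finger_gap: 0.0555
grip_force: 0.0
```

>>> {"api": "move_arm", "payload": {
  "targets": [
    [[0,0,-0.5],[0,0,0],0],
    [[0,0,-0.5],[0,0,0],0.2],
    [[0,0,-0.5],[0,0,0],0.2],
    [[0,0,-0.5],[0,0,0],0.2],
    [[0,0,-0.5],[0,0,0],0.2]
  ],
  "squeeze": 30
}}

```text
clock: 20.32
tcp_pos: [0.5324, 0.2138, -0.0017]
orientation: [0.0, -0.676, 0.737, -0.0]
wrist_force: [1.2, -1.1, 5.6]
finger_gap: 0.0426
grip_force: 32.1
```

>>> {"api": "move_arm", "payload": {
  "targets": [
    [[0,0,-10],[0,0,0],1],
    [[0,0,-40],[0,0,0],1],
    [[0,0,-80],[0,0,0],1],
    [[0,0,-122],[0,0,0],1]
  ],
  "squeeze": 40
}}

```text
clock: 20.82
tcp_pos: [0.5309, 0.2134, 0.1206]
orientation: [-0.001, -0.676, 0.737, 0.0]
wrist_force: [1.0, -0.0, -1.0]
finger_gap: 0.042
grip_force: 40.8
```

>>> {"api": "move_arm", "payload": {
  "targets": [
    [[35,10,0],[0,0,0.8],1],
    [[75,21,0],[0,0,1.6],1],
    [[115,32,0],[0,0,2.4],1],
    [[155,43,0],[0,0,3.2],1],
    [[195,54,0],[0,0,4],1]
  ]
}}

```text
clock: 21.45
tcp_pos: [0.4602, 0.023, 0.12]
orientation: [-0.0, -0.381, 0.925, 0.0]
wrist_force: [1.1, 0.1, 0.4]
finger_gap: 0.0423
grip_force: 40.7
```

```bash
python3 -c "
from h import *
s=info(); go([.4314,-.0552,.12],189.1)"
```

```text
t 21.45 tcp [0.4602 0.023  0.12  ] yaw -135.19 F [1.1 0.1 0.4] gap 0.0423 grip 40.7 j [-0.12  0.16 -0.43  0.97 -0.   -0.91]
shift [ 75.5 -35.2  -0. ] turn [ 0.   -0.    3.57]
```

>>> {"api": "move_arm", "payload": {
  "targets": [
    [[20,-9,0],[0,0,0.9],1],
    [[40,-18,0],[0,0,1.8],1],
    [[60,-27,0],[0,0,2.7],1],
    [[75.5,-35,0],[0,0,3.57],1],
    [[75.5,-35,0],[0,0,3.57],1]
  ]
}}

```text
clock: 22.08
tcp_pos: [0.4321, -0.0547, 0.12]
orientation: [-0.0, -0.081, 0.997, 0.0]
wrist_force: [-0.3, -0.0, -0.5]
finger_gap: 0.0417
grip_force: 40.8
```

>>> {"api": "move_arm", "payload": {
  "targets": [
    [[0,0,30],[0,0,0],1],
    [[0,0,50],[0,0,0],1],
    [[0,0,60],[0,0,0],1],
    [[0,0,60],[0,0,0],1]
  ]
}}

```text
clock: 22.58
tcp_pos: [0.4323, -0.0535, 0.0595]
orientation: [-0.001, -0.082, 0.997, 0.0]
wrist_force: [-0.3, 0.1, -0.6]
finger_gap: 0.0424
grip_force: 40.8
```

```bash
python3 - <<'E'
from h import *
s=info(); p=env.read_camera('wrist'); save(p,'c1'); q=env.read_camera('top')
J=np.array([.4966,-.0448]); th=np.radians(9.1); A=np.array([[np.cos(th),np.sin(th)],[-np.sin(th),np.cos(th)]])
print("tcp jig",A@(s["tcp_pos"][:2]-J)*1000)
for P in(p,q):
    for d in env.landmark_of("horn_blank",P): c=np.array(d["centre"]); print("blank jig",A@(c[:2]-J)*1000,c[2],d["confidence"])
    for t in("lip","jig"): 
        for d in env.landmark_of(t,P)[:1]: c=np.array(d["centre"]); print(t,A@(c[:2]-J)*1000,c[2],d["confidence"])
r=env.regions_of("horn_blank",p)
if r:
    m=r[0]["mask"].astype(np.uint8); k=max(cv2.findContours(m,0,1)[0],key=len)[:,0]; w=unproj(p,k,s["tcp_pos"][2]+.012,s)[:,:2]
    g=(w-J)@A.T*1000; print(r[0]["confidence"],m.sum(),g.min(0),g.max(0))
    for t in range(-120,10,10):
        z=g[abs(g[:,0]-t)<3,1]
        if len(z): print(t,z.min().round(1),z.max().round(1))
E
```

```text
t 22.57 tcp [ 0.4323 -0.0535  0.0595] yaw -170.55 F [-0.3  0.1 -0.6] gap 0.0424 grip 40.8 j [-0.31  0.18 -0.58  0.81  0.   -0.47]
tcp jig [-64.90335258   1.54145162]
blank jig [-53.61315281   5.44792122] 0.0623 0.65
blank jig [-55.80555518   3.77359393] 0.0627 0.61
lip [24.92685846 -0.54929732] 0.0536 0.72
jig [0.04787707 2.82802189] -0.0012 0.7
0.57 18448 [-116.7369519   -20.51353459] [-11.83098951  23.03265109]
-110 -18.3 22.0
-100 -18.3 21.9
-90 -19.0 22.1
-80 -19.4 22.3
-70 -20.2 22.2
-60 -20.0 22.0
-50 -20.5 23.0
-40 -19.3 22.6
-30 -16.9 23.0
-20 -15.2 22.7
-10 -2.0 4.5
```

>>> {"api": "move_arm", "payload": {
  "targets": [
    [[0,-1.5,10],[0,0,0],1],
    [[0,-1.5,18],[0,0,0],1],
    [[0,-1.5,20],[0,0,0],1],
    [[0,-1.5,21],[0,0,0],1],
    [[0,-1.5,21],[0,0,0],1]
  ]
}}

```text
clock: 23.65
tcp_pos: [0.433, -0.0556, 0.0389]
orientation: [0.0, -0.082, 0.997, -0.0]
wrist_force: [-0.3, 0.3, -0.2]
finger_gap: 0.0419
grip_force: 40.8
```

>>> {"api": "move_arm", "payload": {
  "targets": [
    [[0,0,0.7],[0,0,0],1],
    [[0,0,1.4],[0,0,0],1],
    [[0,0,1.4],[0,0,0],1]
  ]
}}

```text
clock: 24.02
tcp_pos: [0.4332, -0.0557, 0.0383]
orientation: [0.0, -0.082, 0.997, -0.0]
wrist_force: [-2.3, 0.7, 6.9]
finger_gap: 0.0421
grip_force: 41.6
```

>>> {"api": "move_arm", "payload": {
  "targets": [
    [[-5,0,-0.4],[0,0,0],1],
    [[-10,0,-0.4],[0,0,0],1],
    [[-15,0,-0.4],[0,0,0],1],
    [[-20,0,-0.4],[0,0,0],1]
  ]
}}

```text
clock: 24.52
tcp_pos: [0.4524, -0.0524, 0.0384]
orientation: [-0.001, -0.082, 0.997, -0.0]
wrist_force: [-4.0, -0.6, 8.0]
finger_gap: 0.0422
grip_force: 41.7
```

>>> {"api": "move_arm", "payload": {
  "targets": [
    [[-4,0,0],[0,0,0],1],
    [[-8,0,0],[0,0,0],1],
    [[-12,0,0],[0,0,0],1],
    [[-16,0,0],[0,0,0],1]
  ]
}}

```text
clock: 25.02
tcp_pos: [0.4681, -0.0498, 0.0383]
orientation: [-0.001, -0.082, 0.997, -0.0]
wrist_force: [-4.5, -0.0, 8.0]
finger_gap: 0.0421
grip_force: 41.7
```

```bash
python3 - <<'E'
from h import *
s=info(); p=env.read_camera('wrist'); save(p,'c2'); q=env.read_camera('top')
J=np.array([.4966,-.0448]); th=np.radians(9.1); A=np.array([[np.cos(th),np.sin(th)],[-np.sin(th),np.cos(th)]])
print("tcp jig",A@(s["tcp_pos"][:2]-J)*1000)
for P in(p,q):
  for t in("horn_blank","lip","pin_1"):
    for d in env.landmark_of(t,P)[:2]: c=np.array(d["centre"]); print(t,(A@(c[:2]-J)*1000).round(1),c[2],d["confidence"])
E
```

```text
t 25.02 tcp [ 0.4681 -0.0498  0.0383] yaw -170.65 F [-4.5 -0.   8. ] gap 0.0421 grip 41.7 j [-0.28  0.27 -0.53  0.78 -0.   -0.44]
tcp jig [-28.91310085  -0.44444602]
horn_blank [-18.    1.5] 0.0431 0.68
horn_blank [-18.3   3. ] 0.0382 0.66
lip [25.4 -2.1] 0.0505 0.63
pin_1 [12.2 34. ] 0.0071 0.46
```

Friction is steady. Now the last few millimetres up to the stop.

>>> {"api": "move_arm", "payload": {
  "targets": [
    [[-2,0,0],[0,0,0],1],
    [[-4,0,0],[0,0,0],1],
    [[-5.5,0,0],[0,0,0],1],
    [[-5.5,0,0],[0,0,0],1]
  ]
}}

```text
clock: 25.92
tcp_pos: [0.4738, -0.0489, 0.0384]
orientation: [-0.0, -0.082, 0.997, -0.0]
wrist_force: [-3.2, -1.0, 6.8]
finger_gap: 0.042
grip_force: 41.6
```

>>> {"api": "move_arm", "payload": {
  "targets": [
    [[-0.8,0,0],[0,0,0],1],
    [[-1.6,0,0],[0,0,0],1],
    [[-1.6,0,0],[0,0,0],1]
  ]
}}

```text
clock: 26.3
tcp_pos: [0.4752, -0.0486, 0.0384]
orientation: [-0.0, -0.082, 0.997, -0.0]
wrist_force: [-4.6, -0.5, 8.1]
finger_gap: 0.0425
grip_force: 41.6
```

>>> {"api": "move_arm", "payload": {
  "targets": [
    [[-0.7,0,0],[0,0,0],1],
    [[-1.4,0,0],[0,0,0],1],
    [[-1.4,0,0],[0,0,0],1]
  ]
}}

```text
clock: 26.68
tcp_pos: [0.4766, -0.0484, 0.0383]
orientation: [-0.0, -0.082, 0.997, -0.0]
wrist_force: [-3.6, -1.0, 7.5]
finger_gap: 0.0423
grip_force: 41.6
```

>>> {"api": "move_arm", "payload": {
  "targets": [
    [[-0.7,0,0],[0,0,0],1],
    [[-1.4,0,0],[0,0,0],1],
    [[-2,0,0],[0,0,0],1],
    [[-2,0,0],[0,0,0],1]
  ]
}}

```text
clock: 27.18
tcp_pos: [0.477, -0.0483, 0.0384]
orientation: [-0.002, -0.081, 0.997, -0.001]
wrist_force: [-7.8, -2.4, 12.3]
finger_gap: 0.0419
grip_force: 42.0
```

>>> {"api": "move_arm", "payload": {
  "targets": [
    [[1.2,0,0.2],[0,0,0],1],
    [[1.2,0,0.2],[0,0,0],1],
    [[1.2,0,0.2],[0,0,0],1]
  ]
}}

```text
clock: 27.55
tcp_pos: [0.477, -0.0483, 0.0383]
orientation: [-0.001, -0.082, 0.997, -0.0]
wrist_force: [-5.0, -1.1, 10.8]
finger_gap: 0.0417
grip_force: 41.9
```

```bash
python3 - <<'E'
from h import *
s=info(); p=env.read_camera('wrist'); print(s["orientation"])
J=np.array([.4966,-.0448]); th=np.radians(9.1); A=np.array([[np.cos(th),np.sin(th)],[-np.sin(th),np.cos(th)]])
print("tcp jig",A@(s["tcp_pos"][:2]-J)*1000)
for P in(p,env.read_camera("scene"),env.read_camera("top")):
  for t in("horn_blank","lip","pin_1","horn_tip"):
    for d in env.landmark_of(t,P)[:2]: c=np.array(d["centre"]); print(t,(A@(c[:2]-J)*1000).round(1),c.round(4),d["confidence"])
E
```

```text
t 27.55 tcp [ 0.477  -0.0483  0.0383] yaw -170.65 F [-5.  -1.1 10.8] gap 0.0417 grip 41.9 j [-0.27  0.28 -0.51  0.78 -0.   -0.43]
[-5.91964827e-04 -8.15032550e-02  9.96672857e-01 -2.91008142e-04]
tcp jig [-19.87668851  -0.40926364]
horn_blank [-8.4  1.8] [ 0.488  -0.0444  0.0413] 0.67
lip [27.  1.] [ 0.5231 -0.0395  0.0523] 0.63
horn_tip [  5.8 142.4] [0.4798 0.0967 0.0016] 0.91
horn_blank [-10.7  -1.2] [ 0.4862 -0.0477  0.0381] 0.7
lip [25.7 -1.1] [ 0.5221 -0.0418  0.0565] 0.86
pin_1 [16.6 34.6] [ 0.5075 -0.008   0.0043] 0.73
horn_tip [  6.8 139.9] [ 0.4812  0.0944 -0.0009] 0.68
horn_blank [-11.3  -1.5] [ 0.4857 -0.0481  0.0397] 0.51
horn_blank [ 9.  33.1] [ 0.5003 -0.0107  0.0055] 0.25
lip [25.4  1.6] [ 0.5214 -0.0392  0.0528] 0.57
pin_1 [13.  33.7] [ 0.5041 -0.0095  0.0083] 0.38
horn_tip [  3.6 143.7] [0.4774 0.0977 0.002 ] 0.59
```

The blank is at the stop (jig x ≈ -11 mm), centred, and pressed with about 11 N. Everything else is in place, so I hand in.

```bash
python3 -c "
from h import *
print(env.hand_in())"
```

```text
the job is handed in; nothing more can be done
None
```

I handed the job in at about 27.6 s: both pins are down in their bores, and the blank is held against the end stop, pressed on the bed with about 11 N. The last camera check showed the leaf at rest and the horn tip undisturbed, but the hand-in gave no verdict.

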